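Load the ratchet indexing table and index it three clicks

TASK

Stack the two loose wooden blanks squarely, one on the other, on the red template of the indexing table, edges flush with it all round, before you move the lever. Then take the black knob of the ratchet lever and turn the table counter-clockwise (seen from above) by exactly three clicks from where it stands, stopping before a fourth, with the pile still square. Finish with the gripper still holding the knob there, and leave the other things on the table alone.

Things in the scene. Friction and masses are not known exactly. Their poses are not given: they have to be found in the camera images.
- blank1: loose wooden blank, a flat block 45 x 90 x 19 mm (x, y, z; long axis y), 0.05 kg; origin at the centre of its underside. It lies on the table to the left of the indexing table.
- blank1_center (a point): centre of blank 1 (half-way up); its y axis is the long axis
- blank2: second loose wooden blank, the same as blank 1 (either may be the lower one of the pile)
- blank2_center (a point): centre of blank 2 (half-way up); its y axis is the long axis
- template_top (a point): centre of the top of the red template, 54 mm above the table: a block 45 x 90 mm (x, y), 16 mm high, fixed on the round turning plate (140 mm across its teeth, its top 16 mm below this point), centred on the pivot and turning with the lever. Its y axis is the long axis; the lever arm points along its -y. Its heading differs from start to start.
- pivot (a point): the vertical axis about which plate, template and lever turn, 20 mm above the table, on the fixed green base (200 x 200 x 12 mm); the base does not move
- lever_knob: black upright grip knob at the end of the lever arm, a cylinder of 24 mm diameter and 52 mm height standing from 32 to 84 mm above the table, on a steel arm 10 mm thick below it; origin on the knob's axis at 20 mm height. It spins freely on its pin, so it can be gripped from above and led round with the gripper's heading unchanged.
- knob_center (a point): the middle of the knob, 58 mm above the table and 150 mm from the pivot
- ratchet_lever (a joint): angle of plate and lever (rad), growing counter-clockwise from above; it starts between 0.02 and 0.14. The pawl clicks at 0.262, 0.524, 0.785, 1.047 (each 15 degrees). The push at the knob rises from about 1 N to 3 to 8 N as the pawl climbs a tooth and drops back within a degree or two at the click. It stays where it is left (friction) and cannot go back over a tooth it has passed; nothing stops it at the third click.
- wood_block: bystander: loose wooden block, 35 x 70 x 35 mm, not a blank; to be left alone
- tape_measure: bystander: yellow tape measure, 36 x 80 x 64 mm; to be left alone
- sanding_block: bystander: wooden sanding block with red foot, 69 x 124 x 30 mm; to be left alone
- masking_tape: bystander: roll of masking tape, 100 mm across, 36 mm high; to be left alone
Mind the look-alikes: they are no part of the job. What is shaped like the blank1 but white is not meant. What is shaped like the blank2 but white is not meant.

How it is judged:
By the outcome, as a careful person would: the job done as asked, in the order asked, and still so for the second after the job is handed in, while the arm keeps its last pose, push and grip.
It also fails if it takes over 72 s, if anything falls off the work surface, if the arm or the gripper's body presses on something with over 40 N, if the wrist force passes 120 N, or if a joint passes its speed limit or range.

ROBOT

A 7-joint arm with a two-finger parallel gripper is mounted at the origin on a cart in front of the work surface, level with it; the furniture and walls round the work are solid. World frame = base frame: x ahead of the robot, y to its left, z up, the work surface at z = 0. Lengths are in mm, angles in rad, forces in N, time in s.
With the tool pointing down it reaches from about 400 to 900 mm from the base axis. Payload 5.6 kg.
Tool frame: the origin (TCP) lies midway between the tips of the shut fingers; the grasp point (between the pads) lies 19 mm behind it; z points along the fingers, y is the line along which they close (so a half turn about z gives the same grasp; the last joint's range is limited). The gripper opens to 92 mm and grips with 3 to 60 N. Pads are 20 mm wide; open, the fingers measure 128 mm over their backs; the gripper's body (75 mm by 189 mm) begins 69 mm behind the grasp point.
Start: joints at [1.074, 0.468, -0.012, 1.603, 0.006, 1.071, -0.056], TCP at [284.911, -584.238, 214.592] pointing down, gripper open.
Joint ranges: [-2.53, 2.53], [-0.31, 2.02], [-1.57, 1.55], [0.28, 2.44], [-1.29, 4.43], [0.15, 1.84], [-2.92, 2.92]. Speed limits (rad/s): [2.57, 2.57, 3.14, 3.14, 3.14, 3.14, 3.14].

INTERFACE

Orientations are given as a rotation vector (axis times angle).
In Python, from cell import robot, grip, kin, viewer gives the robot as it stands. Calls block until the motion is done:
- robot.movep(position, orientation): joint-space move of the TCP to a pose.
- robot.servo_line(position, feed=150, rotation=None): straight line of the TCP; rotation=None keeps the orientation; feed is the mean speed in mm/s.
- robot.goto_joints(angles): joint-space move.
- grip(opening, newtons=None): opening from 0.0 (shut) to 1.0 (fully open); newtons is the grip in N (None keeps the last); returns when the fingers have stopped.
- robot.hold(seconds).
- kin.ik(position, orientation): joint angles nearest the present ones, or None.
- robot.observe(): the state.
- viewer.read_camera(name): name is "scene" or "top" or "wrist"; returns the picture (480x640x3 uint8, red, green, blue); there is no depth.
- viewer.camera_info(name): a dict with "camera_matrix" (3x3 intrinsics, pixels), "R" (3x3) and "t" (3): a world point X has camera coordinates R X + t. Camera axes: x right, y down, z forward; pixel columns grow to the right and rows downward; lengths in mm; the calibration is good to about 2 mm. A picture is of the moment at which its call begins: read the wrist's pose just before it. camera_info takes no time and is no camera call; for the wrist camera it gives the pose at the moment of the call.
A pose or a line that the arm cannot do raises robot.IKError and nothing moves.
- robot.job_done(): hands the job in; it is judged then, once.
Trained networks look in the newest picture that a camera, given by its name, has taken for a name from the list of things; names that differ only in an ending like _2 or _b are one class to them, and where a whole thing is asked for, a point or a joint stands for the part that bears it (a point fixed in the world has none). Each returns a list of dicts, best first, with "confidence" (0 to 1); they miss things now and then, are a little off and sometimes report something else, mostly with a low value. They report only what shows in the picture. A call takes as long as a camera call. They do not tell look-alikes from the thing itself.
- viewer.silhouettes(name, camera): "mask" (480x640 bool, what is visible of it).
- viewer.pinpoint(name, camera): "at" ([x, y, z] in mm, in the coordinates of the camera as it stood for that picture, good to about 4 mm: a listed point, or the origin of a listed thing).
The state is a dict: "t": time; "joints": joint angles; "joint_velocities": joint speeds; "joint_torque": joint torques, N m; "tcp_pos": TCP position; "tcp_rot": TCP orientation; "contact_force": force on the tool from outside, world axes, zero at the start; "wrist_torque": the same for the moment, N m; "grip_width": opening from 0.0 (shut) to 1.0 (fully open); "grip_force": force on a finger pad.
Only numpy, scipy, OpenCV 4.12 (cv2) and the standard library are available. Lean on these libraries where they do the work, as an engineer would, in place of code of your own. Each camera call takes 0.05 s, during which the arm holds its last target. There are 200 camera calls.

## Working session

There is one attempt and no reset: what is moved stays moved. The work goes in short steps, each a Python script; the robot and the scene stay as the last script left them, time stands still between calls to the robot, and variables do not carry over. Pictures are saved under pics/ and viewed, at most 10 in all, crops included, and the job is handed in when it is done.

```bash
ls; mkdir -p pics; python3 - <<'E'
from cell import robot,grip,kin,viewer
import cv2,numpy as np
o=robot.observe();print(o['t'],o['tcp_pos'],o['tcp_rot'],o['grip_width'])
ims=[]
for c in ['scene','top']:
    im=viewer.read_camera(c);cv2.imwrite(f'pics/{c}0.png',im[:,:,::-1])
    i=viewer.camera_info(c);R=np.array(i['R']);t=np.array(i['t']);print(c,np.array(i['camera_matrix']).tolist(),(-R.T@t).round(),R.round(3).tolist())
    for n in ['blank1_center','blank2_center','template_top','pivot','knob_center','wood_block','tape_measure','sanding_block','masking_tape']:
        for d in viewer.pinpoint(n,c):
            X=R.T@(np.array(d['at'])-t); p=np.array(i['camera_matrix'])@np.array(d['at']);print(n,round(d['confidence'],2),X.round(1),(p[:2]/p[2]).round())
E
```

```text
pics
0.0 [ 284.6490359  -583.69658048  213.64885551] [-3.05941988e+00 -7.06279411e-01  7.77462510e-04] 0.999878755850743
scene [[511.65033134616215, 0.0, 322.9948190651339], [0.0, 511.65033134616215, 239.69377421218454], [0.0, 0.0, 1.0]] [-406.  611.  884.] [[-0.539, -0.842, 0.001], [-0.498, 0.318, -0.807], [0.679, -0.435, -0.591]]
blank1_center 0.77 [630.1 310.   10.3] [207. 275.]
blank1_center 0.61 [544.4 206.1  12.5] [257. 278.]
blank2_center 0.93 [422.1 275.7  10.5] [254. 317.]
blank2_center 0.8 [340.4 405.4  11.8] [217. 362.]
template_top 0.66 [577.2 -67.2  55.9] [337. 227.]
pivot 0.76 [578.6 -61.7  22.2] [335. 236.]
knob_center 0.52 [ 488.4 -180.6   55.7] [388. 229.]
knob_center 0.5 [ 655.6 -419.9    3.6] [413. 195.]
wood_block 0.71 [790.1 215.   -1.7] [217. 237.]
wood_block 0.2 [629.7 311.2   9.1] [207. 275.]
tape_measure 0.76 [780.6   8.8  -1.9] [280. 218.]
sanding_block 0.91 [ 656.8 -418.6    4.2] [412. 195.]
sanding_block 0.58 [577.2 -66.   58.4] [337. 226.]
masking_tape 0.8 [ 470.4 -401.5    4.6] [448. 224.]
top [[479.82303471644434, 0.0, 324.7564142249205], [0.0, 479.8230
[... 292 characters left out ...]
.3] [237. 292.]
blank2_center 0.62 [337.4 400.9   8.6] [198. 319.]
template_top 0.97 [582.1 -65.2  51.3] [338. 240.]
template_top 0.23 [631.3 314.2   8.2] [225. 231.]
template_top 0.21 [ 486.7 -177.5   55. ] [373. 268.]
pivot 0.68 [576.1 -62.8  18.4] [337. 244.]
knob_center 0.63 [ 474.3 -406.1    1.5] [439. 272.]
knob_center 0.46 [ 486.  -180.6   54.3] [374. 268.]
wood_block 0.64 [787.1 222.8  -3.3] [252. 186.]
tape_measure 0.71 [7.843e+02 1.100e+01 3.000e-01] [313. 185.]
sanding_block 0.72 [ 651.4 -419.4   -1.2] [440. 220.]
sanding_block 0.46 [ 486.8 -179.2   55.9] [374. 268.]
sanding_block 0.27 [7.894e+02 2.208e+02 1.000e-01] [252. 185.]
masking_tape 0.86 [ 469.7 -404.8   -0.5] [439. 273.]
```

```bash
python3 - <<'E'
import cv2,numpy as np
s=cv2.imread('pics/scene0.png');t=cv2.imread('pics/top0.png')
a=cv2.resize(s[180:400,170:470],(600,440),interpolation=cv2.INTER_CUBIC)
cv2.imwrite('pics/c1.png',cv2.resize(s[170:400,170:470],(780,598),interpolation=cv2.INTER_CUBIC))
cv2.imwrite('pics/c2.png',cv2.resize(t[160:360,180:460],(800,571),interpolation=cv2.INTER_CUBIC))
E
```

```text
(no output)
```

View pics/c1.png

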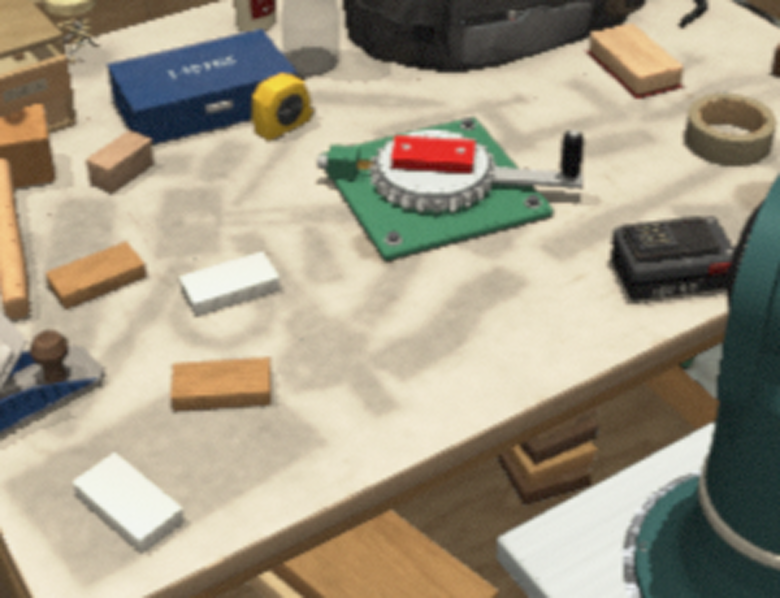

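View pics/c2.png

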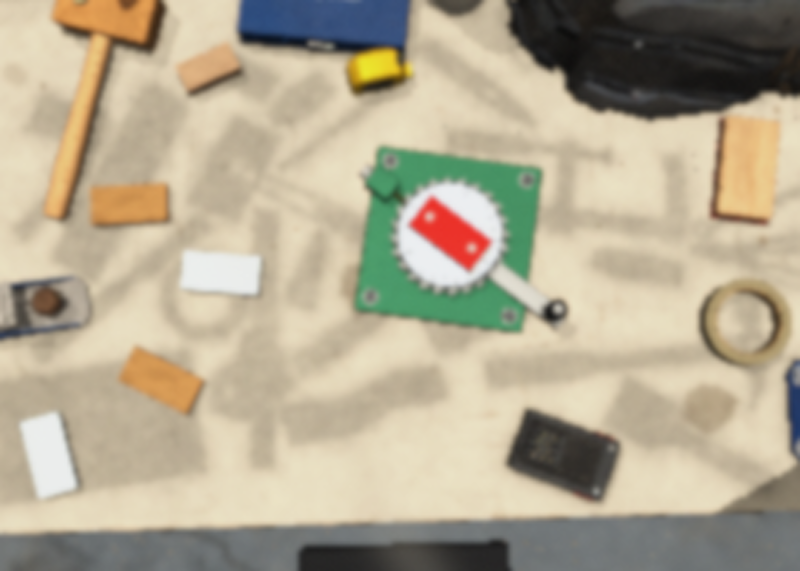

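Candidates shaped like the blanks in the scene picture: (207,275) orange wood, (254,317) orange wood, (257,278) white and (217,362) white. The two wooden ones fit the description, at about (630,312) and (422,275); the enlarged crop confirms this. The white ones are look-alikes. The template is red at (337,227) and the knob is at (388,229).

```bash
cat > h.py <<'E'
from cell import robot,grip,kin,viewer
import cv2,numpy as np
from scipy.spatial.transform import Rotation as Ro
def rv(th):  # tool down, tool x along heading th
    c,s=np.cos(th),np.sin(th)
    return Ro.from_matrix(np.array([[c,s,0],[s,-c,0],[0,0,-1]])).as_rotvec()
def camoff():
    o=robot.observe();i=viewer.camera_info('wrist');R=np.array(i['R']);t=np.array(i['t'])
    T=Ro.from_rotvec(o['tcp_rot']).as_matrix()
    return T.T@(-R.T@t-o['tcp_pos']), T.T@R.T[:,2]
def pick(xy,z,th):
    "heading th or th+pi, whichever keeps joint 7 nearer its middle"
    best=None
    for a in (th,th+np.pi):
        q=kin.ik([xy[0],xy[1],z],rv(a))
        if q is not None and (best is None or abs(q[6])<best[0]): best=(abs(q[6]),a,q)
    return best
def unproj(px,i,z):
    K=np.array(i['camera_matrix']);R=np.array(i['R']);t=np.array(i['t'])
    d=(R.T@np.linalg.inv(K)@np.c_[px,np.ones(len(px))].T).T;C=-R.T@t
    return (C+d*((z-C[2])/d[:,2])[:,None])[:,:2]
def rect(kind,z,near,name):
    "fit coloured rectangle nearest to near, its face at height z -> centre, heading, sizes"
    i=viewer.camera_info('wrist');im=viewer.read_camera('wrist');cv2.imwrite(f'pics/{name}.png',im[:,:,::-1])
    h=cv2.cvtColor(im,cv2.COLOR_RGB2HSV)
    if kind=='red': m=((h[...,0]<6)|(h[...,0]>172))&(h[...,1]>150)&(h[...,2]>80)
    else: m=(h[...,0]>7)&(h[...,0]<22)&(h[...,1]>110)&(h[...,2]>60)
    m=cv2.morphologyEx(m.astype(np.uint8),cv2.MORPH_CLOSE,np.ones((9,9)));m=cv2.morphologyEx(m,cv2.MORPH_OPEN,np.ones((7,7)))
    out=[]
    for c in cv2.findContours(m,cv2.RETR_EXTERNAL,cv2.CHAIN_APPROX_NONE)[0]:
        if cv2.contourArea(c)<1500: continue
        P=unproj(c[:,0,:].astype(float),i,z)
        (cx,cy),(w,l),a=cv2.minAreaRect((P-np.array(near)).astype(np.float32));a=np.radians(a)
        if w>l: w,l=l,w
        else: a+=np.pi/2
        out.append((np.hypot(cx,cy),np.array([cx,cy])+near,a,(w,l),c[:,0].mean(0)))
    return min(out,key=lambda o:o[0]) if out else None
E
python3 - <<'E'
from h import *
off,ax=camoff();print(off.round(1),ax.round(3))
for n,xy,th in [('A',(630,312),np.arctan2(-.985,.05)),('B',(422,275),np.arctan2(.9,.43)),('T',(579,-64),np.arctan2(117,91))]:
    for z in (200,250,300):
        for a in (th,th+np.pi):
            q=kin.ik([*xy,z],rv(a)); print(n,z,round(a,2),None if q is None else np.round(q,2))
q=kin.ik([488,-180,50],rv(0));print(q)
E
```

```text
[  66.5    0.  -170.4] [-0.242 -0.     0.97 ]
A 200 -1.52 [ 0.19  1.   -1.33  1.42  0.97  1.46  2.07]
A 200 1.62 [ 0.06  0.78 -0.95  1.43  0.64  1.26 -0.89]
A 250 -1.52 [ 0.18  0.94 -1.33  1.37  0.9   1.5   2.11]
A 250 1.62 [ 0.07  0.75 -1.    1.37  0.63  1.35 -0.88]
A 300 -1.52 [ 0.17  0.88 -1.33  1.3   0.84  1.56  2.15]
A 300 1.62 [ 0.08  0.72 -1.02  1.31  0.6   1.43 -0.86]
B 200 1.13 [ 0.19  0.44 -1.03  1.92  0.45  1.03 -1.48]
B 200 4.27 [ 0.34  0.62 -1.31  1.92  0.67  1.14  1.46]
B 250 1.13 [ 0.23  0.37 -1.06  1.87  0.36  1.11 -1.41]
B 250 4.27 [ 0.36  0.51 -1.3   1.86  0.54  1.18  1.57]
B 300 1.13 [ 0.32  0.35 -1.17  1.8   0.34  1.22 -1.4 ]
B 300 4.27 [ 0.38  0.42 -1.29  1.8   0.43  1.25  1.67]
T 200 0.91 [ 0.38  0.41 -0.42  1.77  0.2   1.01 -0.77]
T 200 4.05 [ 0.92  0.8  -1.32  1.73  0.81  1.28  1.88]
T 250 0.91 [ 0.39  0.36 -0.42  1.71  0.16  1.1  -0.75]
T 250 4.05 [ 0.93  0.71 -1.32  1.68  0.71  1.32  1.96]
T 300 0.91 [ 0.38  0.32 -0.42  1.65  0.14  1.2  -0.72]
T 300 4.05 [ 0.93  0.64 -1.31  1.62  0.63  1.38  2.02]
[ 0.36556917  0.4951252  -0.09395008  2.02785432  0.07659166  0.62184825
 -1.35024483]
```

```bash
cat >> h.py <<'E'
def look(kind,xy,zt,th,name,n=2):
    xy=np.array(xy,float);u=np.array([np.cos(th),np.sin(th)])
    p=xy-66.5*u
    robot.movep([*p,zt+100],rv(th));robot.hold(0.25)
    r=None
    for k in range(n):
        r=rect(kind,zt,xy,f'{name}{k}')
        if r is None: print('none');break
        a=(r[2]-th+np.pi/2)%np.pi-np.pi/2+th
        print(name,r[1].round(1),'heading',round(a,4),np.round(r[3],1),r[4].round(),'t',round(robot.observe()['t'],1))
    return r[1],a
E
python3 - <<'E'
from h import *
look('red',(579,-64),54,.91,'T',1)
look('wood',(630,312),19,1.62,'A',1)
E
```

```text
T [594.3 -43.1] heading 2.4592 [33.8 42.5] [325. 124.] t 3.2
A [627.5 312.7] heading 1.6098 [43.7 88.3] [324. 155.] t 4.9
```

View pics/T0.png

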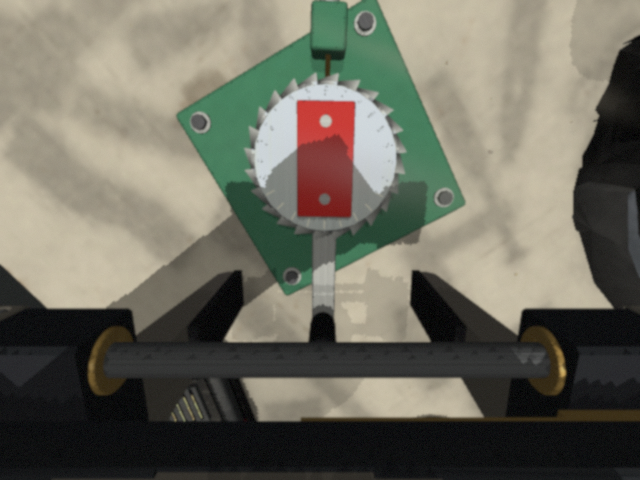

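View pics/A0.png

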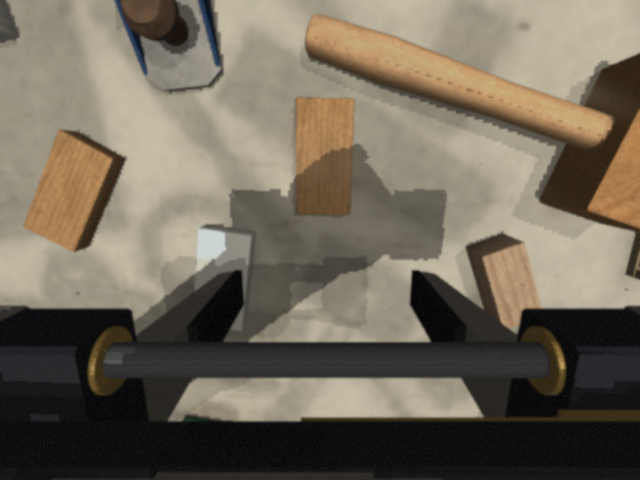

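T0 shows the red template at cols 297–354, rows 100–217, half of it in shadow, with the lever arm running straight down. A0 shows wooden blank A at (324,155), sharply outlined.

```bash
sed -i "s/m=((h\[...,0\]<6).*/m=((h[...,0]<8)|(h[...,0]>165))\&(h[...,1]>120)\&(h[...,2]>50)/" h.py; python3 - <<'E'
from h import *
im=cv2.imread('pics/T0.png');h=cv2.cvtColor(im,cv2.COLOR_BGR2HSV)
print(h[110,310],h[180,340],h[205,305],h[122,325],h[199,325])
m=((h[...,0]<8)|(h[...,0]>165))&(h[...,1]>120)&(h[...,2]>50)
m=cv2.morphologyEx(m.astype(np.uint8),cv2.MORPH_CLOSE,np.ones((9,9)));m=cv2.morphologyEx(m,cv2.MORPH_OPEN,np.ones((7,7)))
for c in cv2.findContours(m,0,1)[0]: print(cv2.boundingRect(c),cv2.contourArea(c))
# pick A
c=np.array([627.5,312.7]);th=1.6098
grip(.8);robot.movep([*c,60],rv(th));robot.servo_line([*c,3],feed=100)
grip(0,25);robot.hold(.1);o=robot.observe();print(o['grip_width']*92,o['grip_force'],o['tcp_pos'],o['t'])
robot.servo_line([*c,130],feed=250)
# look at what hangs in the gripper
cv2.imwrite('pics/heldA.png',viewer.read_camera('wrist')[:,:,::-1]);print(robot.observe()['grip_width']*92,robot.observe()['t'])
E
```

```text
[  1 186 199] [  1 143 127] [  1 198 121] [ 27  14 197] [ 30  15 103]
(298, 101, 56, 116) 6082.0
44.530779340071106 24.99768376350403 [627.60628225 312.74253274   3.14496167] 7.2
44.86393634482436 7.9083
```

View pics/heldA.png

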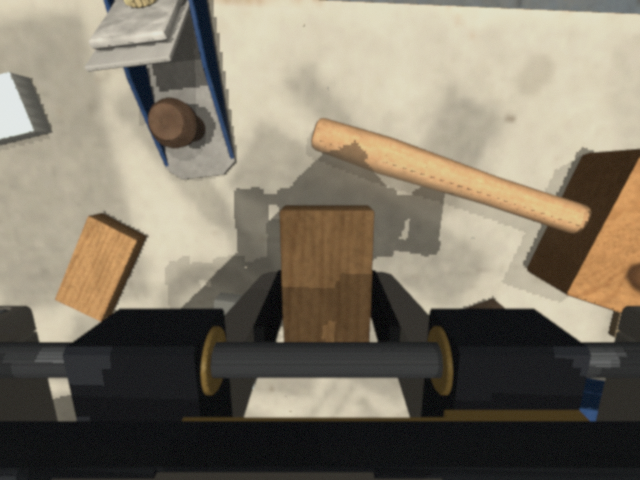

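The picture shows blank A held squarely between the pads, with its far top edge at row ~206, cols 281–373. I'll recompute the template from T0 and check the grasp by reprojection.

```bash
cat > t.py <<'E'
from h import *
o=robot.observe();i=viewer.camera_info('wrist');R=np.array(i['R']);t=np.array(i['t']);K=np.array(i['camera_matrix'])
T=Ro.from_rotvec(o['tcp_rot']).as_matrix();Rc=R@T;tc=R@o['tcp_pos']+t   # tool -> camera
for P in ([45,22.5,-16],[45,-22.5,-16],[45,22.5,3],[45,-22.5,3]):
    p=K@(Rc@np.array(P)+tc);print((p[:2]/p[2]).round(1))
th=.91;T0=Ro.from_rotvec(rv(th)).as_matrix();u=np.array([np.cos(th),np.sin(th)])
p0=np.array([*(np.array([579,-64])-66.5*u),154.]);R0=Rc@T0.T
i0=dict(camera_matrix=K,R=R0,t=tc-R0@p0)
im=cv2.imread('pics/T0.png');h=cv2.cvtColor(im,cv2.COLOR_BGR2HSV)
m=((h[...,0]<8)|(h[...,0]>165))&(h[...,1]>120)&(h[...,2]>50)
m=cv2.morphologyEx(m.astype(np.uint8),cv2.MORPH_CLOSE,np.ones((9,9)));m=cv2.morphologyEx(m,cv2.MORPH_OPEN,np.ones((7,7)))
c=cv2.findContours(m,0,cv2.CHAIN_APPROX_NONE)[0][0]
P=unproj(c[:,0].astype(float),i0,54);r=cv2.minAreaRect((P-P.mean(0)).astype(np.float32));print(np.array(r[0])+P.mean(0),r[1:])
np.save('c.npy',P)
# robust: sides by line fits
d=(P-P.mean(0))@np.array([[u[0],-u[1]],[u[1],u[0]]]) # along, across
for k,s in ((0,1),(0,-1),(1,1),(1,-1)):
    lim=np.percentile(s*d[:,k],99);q=d[(s*d[:,k]>lim-3)]
    oth=q[:,1-k];q=q[np.abs(oth)<(18 if k==0 else 40)];f=np.polyfit(q[:,1-k],q[:,k],1);print(k,s,f.round(4),len(q))
print(P.mean(0))
E
python3 t.py
```

```text
[376.5 208.7]
[280.6 208.7]
[371.2 203.5]
[285.5 203.5]
[577.31165124 -62.64919556] ((88.63411712646484, 42.92708206176758), 51.070518493652344)
0 1 [2.68000e-02 4.26314e+01] 48
0 -1 [ 3.3500e-02 -4.5282e+01] 44
1 1 [-2.09000e-02  2.10795e+01] 104
1 -1 [ -0.0228 -21.1179] 104
[577.93523694 -61.4175824 ]
```

```bash
cat > e.py <<'E'
import cv2,numpy as np,sys
im=cv2.imread(sys.argv[1]).astype(float);g=cv2.GaussianBlur(im,(3,3),0)
def sub(p): # strongest colour step, subpixel
    d=np.abs(np.diff(p,axis=0)).sum(1);k=d.argmax();w=d[max(k-2,0):k+3];return (np.arange(max(k-2,0),k+3)*w).sum()/w.sum()+.5
for y in range(214,262,8): print(y,round(270+sub(g[y,270:295]),2),round(358+sub(g[y,358:385]),2))
for x in range(290,366,12): print('col',x,round(198+sub(g[198:218,x]),2), g[198:216,x].sum(1).astype(int).tolist())
E
python3 e.py pics/heldA.png
python3 - <<'E'
from h import *
o=robot.observe();i=viewer.camera_info('wrist');R=np.array(i['R']);t=np.array(i['t']);K=np.array(i['camera_matrix'])
T=Ro.from_rotvec(o['tcp_rot']).as_matrix();Rc=R@T;tc=R@o['tcp_pos']+t
for x in (45,30,15):
    r=[]
    for y in (22.5,-22.5):
        p=K@(Rc@np.array([x,y,-16])+tc);r.append((p[:2]/p[2]).round(1))
    print(x,r)
print(K.round(1).tolist())
E
```

```text
214 274.77 374.08
222 279.38 373.48
230 279.43 373.15
238 279.6 373.32
246 279.75 372.59
254 280.67 372.34
col 290 204.57 [311, 310, 309, 307, 303, 293, 262, 211, 172, 162, 172, 192, 216, 240, 256, 263, 262, 259]
col 302 204.5 [297, 297, 297, 296, 292, 280, 252, 209, 174, 165, 175, 194, 219, 241, 252, 256, 257, 256]
col 314 204.55 [297, 297, 297, 298, 297, 286, 255, 211, 175, 163, 172, 197, 230, 258, 273, 279, 278, 275]
col 326 204.54 [301, 299, 299, 298, 295, 284, 255, 213, 179, 168, 176, 196, 224, 250, 265, 271, 273, 276]
col 338 204.49 [298, 298, 299, 297, 293, 281, 253, 212, 179, 171, 179, 196, 220, 245, 259, 262, 260, 260]
col 350 204.53 [295, 294, 294, 296, 295, 285, 258, 214, 178, 170, 181, 199, 226, 250, 262, 263, 261, 261]
col 362 204.57 [308, 309, 310, 308, 307, 297, 268, 224, 189, 178, 185, 202, 228, 253, 264, 265, 264, 263]
45 [array([376.5, 208.7]), array([280.6, 208.7])]
30 [array([375.4, 239.8]), array([281.7, 239.8])]
15 [array([374.3, 269.4]), array([282.7, 269.5])]
[[330.7, 0.0, 326.4], [0.0, 330.7, 242.4], [0.0, 0.0, 1.0]]
```

```bash
cat > place.py <<'E'
from h import *
def place(c,th,zb):
    robot.movep([*c,zb+45],rv(th));robot.servo_line([*c,zb+5],feed=100);f0=robot.observe()['contact_force'][2]
    z=zb+5
    while z>zb+2.2:
        z-=.4;robot.servo_line([*c,z],feed=20);f=robot.observe()['contact_force'][2]
        if abs(f-f0)>2.5: break
    print('down at',z,f-f0,robot.observe()['tcp_pos'],robot.observe()['t'])
    robot.hold(.1);grip(.62);robot.hold(.15);robot.servo_line([*c,zb+60],feed=200)
E
python3 - <<'E'
from place import *
th=.8885;c=np.array([577.2,-62.55])+1.2*np.array([np.sin(th),-np.cos(th)]);print(c)
robot.servo_line([627.5,312.7,180],feed=250)
place(c,th,54)
look('wood',(577.2,-62.55),73,th,'PA',1)
E
```

```text
[578.13135211 -63.30669231]
down at 56.60000000000001 3.9541886797908017 [578.19212346 -63.28828482  56.95753717] 11.75
PA [592.5 -44.8] heading -0.681 [38.9 42.5] [332. 126.] t 13.6
```

View pics/PA0.png

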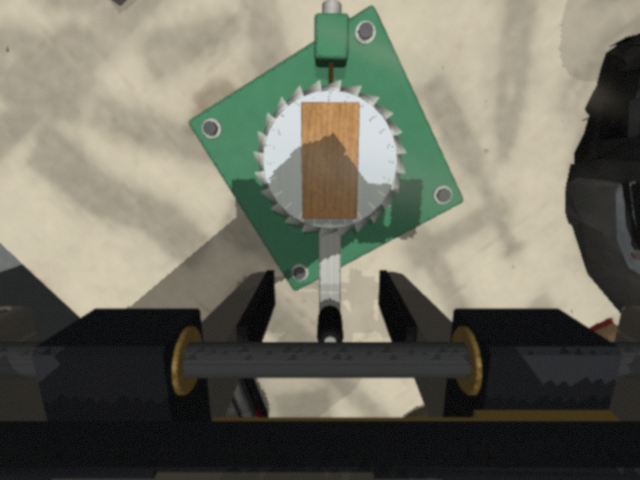

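PA0 shows blank A on the template at cols 302–359, rows 102–219, about parallel with the lever arm. The shadow broke the segmentation, so I'll refit offline with side-line fits.

```bash
cat > fit.py <<'E'
from h import *
def fit(png,kind,z,p,th,zt,seed=(329,160)):
    "offline: picture taken with tool at p (xy), heading th, tcp height zt; face at z"
    o=robot.observe();i=viewer.camera_info('wrist');R=np.array(i['R']);t=np.array(i['t']);K=np.array(i['camera_matrix'])
    T=Ro.from_rotvec(o['tcp_rot']).as_matrix();Rc=R@T;tc=R@o['tcp_pos']+t
    R0=Rc@Ro.from_rotvec(rv(th)).as_matrix().T;i0=dict(camera_matrix=K,R=R0,t=tc-R0@np.array([*p,zt]))
    h=cv2.cvtColor(cv2.imread(png),cv2.COLOR_BGR2HSV)
    H,S,V=[h[...,k].astype(int) for k in range(3)]
    m=((H<8)|(H>165))&(S>120)&(V>50) if kind=='red' else (H>4)&(H<20)&(S>85)&(V>35)
    m=cv2.morphologyEx(m.astype(np.uint8),cv2.MORPH_CLOSE,np.ones((9,9)));m=cv2.morphologyEx(m,cv2.MORPH_OPEN,np.ones((7,7)))
    cs=cv2.findContours(m,0,cv2.CHAIN_APPROX_NONE)[0]
    c=min(cs,key=lambda c:np.hypot(*(c[:,0].mean(0)-seed)) if len(c)>150 else 1e9)
    P=unproj(c[:,0].astype(float),i0,z);u=np.array([np.cos(th),np.sin(th)]);v=np.array([u[1],-u[0]]) # tool x,y
    d=np.c_[(P-p)@u-66.5,(P-p)@v];m0=d.mean(0);d=d-m0;r={}
    for k,s in ((0,1),(0,-1),(1,1),(1,-1)):
        q=d[s*d[:,k]>np.percentile(s*d[:,k],99)-4];q=q[np.abs(q[:,1-k])<(17 if k==0 else 36)]
        f=np.polyfit(q[:,1-k],q[:,k],1);e=q[:,k]-np.polyval(f,q[:,1-k]);q=q[np.abs(e)<1];f=np.polyfit(q[:,1-k],q[:,k],1);r[k,s]=f
    cen=m0+[(r[0,1][1]+r[0,-1][1])/2,(r[1,1][1]+r[1,-1][1])/2]
    ang=-(r[1,1][0]+r[1,-1][0])/2   # heading change: tool y is to the right
    print(png,'tool offset',cen.round(2),'dheading',round(ang,4),'size',(r[0,1][1]-r[0,-1][1]).round(1),(r[1,1][1]-r[1,-1][1]).round(1))
    w=p+66.5*u+cen[0]*u+cen[1]*v;print('  world',w.round(2),'heading',round(th+ang,4));return w,th+ang
E
python3 - <<'E'
from fit import *
U=lambda th:np.array([np.cos(th),np.sin(th)])
fit('pics/T0.png','red',54,np.array([579,-64])-66.5*U(.91),.91,154,(325,158))
fit('pics/PA0.png','wood',73,np.array([577.2,-62.55])-66.5*U(.8885),.8885,173,(329,160))
fit('pics/A0.png','wood',19,np.array([630,312])-66.5*U(1.62),1.62,119,(324,155))
E
```

```text
pics/T0.png tool offset [-0.49 -1.95] dheading -0.0236 size 87.9 42.2
  world [577.16 -63.19] heading 0.8864
pics/PA0.png tool offset [-1.67  1.83] dheading -0.0088 size 87.9 42.3
  world [577.57 -65.  ] heading 0.8797
pics/A0.png tool offset [ 1.36 -2.65] dheading -0.0215 size 88.9 43.8
  world [627.28 313.22] heading 1.5985
```

```bash
cat > views.py <<'E'
from h import *
def views(tag,c,th,z,sh):
    u=np.array([np.cos(th),np.sin(th)]);v=np.array([u[1],-u[0]]);C=[]
    for k,(a,b) in enumerate(sh):
        p=c-66.5*u+a*u+b*v;robot.movep([*p,z],rv(th));robot.hold(.3)
        i=viewer.camera_info('wrist');o=robot.observe();im=viewer.read_camera('wrist')[:,:,::-1].copy()
        cv2.imwrite(f'pics/{tag}{k}.png',im);np.savez(f'pics/{tag}{k}.npz',K=i['camera_matrix'],R=i['R'],t=i['t'],p=o['tcp_pos'])
        X=np.array(i['R'])@np.array([*c,60])+i['t'];q=np.array(i['camera_matrix'])@X;q=(q[:2]/q[2]).round().astype(int)
        x0=np.clip(q[0]-75,0,490);y0=np.clip(q[1]-70,0,340);C.append(cv2.resize(im[y0:y0+140,x0:x0+150],(400,300) if len(sh)>2 else (800,600),interpolation=cv2.INTER_CUBIC))
        print(k,np.round(np.array(o['tcp_pos'])-[*p,z],2),q,o['t'])
    if len(C)<4: C+= [np.zeros_like(C[0])]*(4-len(C))
    cv2.imwrite(f'pics/{tag}m.png',np.vstack([np.hstack(C[:2]),np.hstack(C[2:4])]))
E
python3 - <<'E'
from views import *
views('V',np.array([577.3,-63.5]),.8865,173,[(0,110),(0,-110),(-90,0),(50,0)])
E
```

```text
0 [-0.26  0.81  0.38] [196 161] 14.3833
1 [ 0.55 -0.34 -0.2 ] [459 160] 15.6167
2 [0.17 1.13 0.18] [328  41] 16.5917
3 [-0.37 -1.26  0.14] [326 218] 17.5583
```

View pics/Vm.png

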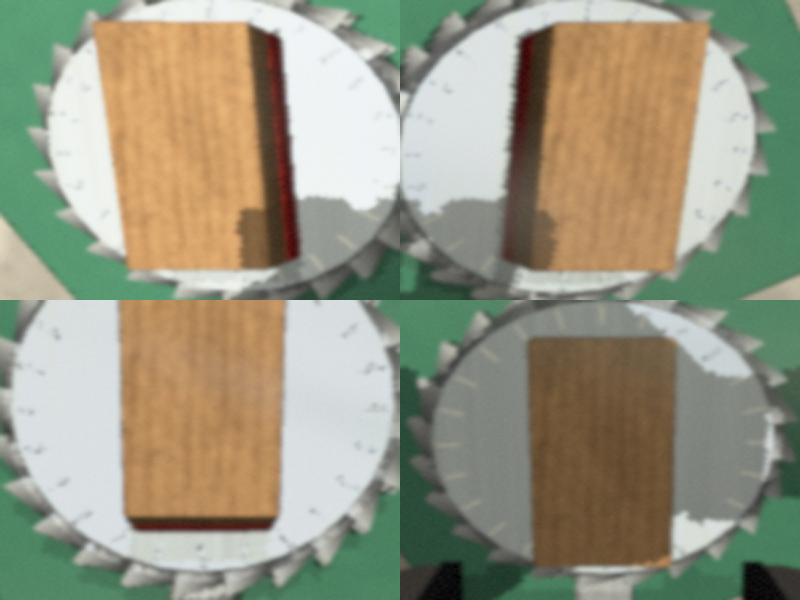

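The four views show blank A flush with the red template on both long sides and at the lever end, with no ledge. The tool sat up to 1.3 mm off its target while settling, so I'll use the recorded poses for the numbers.

```bash
cat > edges.py <<'E'
from h import *
def edge(tag,side,z,c,th,chan='S',rng=8,zl=None,at=None):
    "offset from c (along tool x or y) of the edge near side=('x'|'y',+-1) at height z, and its slope; by profiles across the expected edge"
    d=np.load(f'pics/{tag}.npz');K,R,t=d['K'],d['R'],d['t'];im=cv2.imread(f'pics/{tag}.png')
    h=cv2.cvtColor(im,cv2.COLOR_BGR2HSV).astype(np.float32);I=h[...,1]if chan=='S' else h[...,2]
    I=cv2.GaussianBlur(I,(0,0),.8);u=np.array([np.cos(th),np.sin(th)]);v=np.array([u[1],-u[0]])
    ax,s=side;L=30 if ax=='y' else 16;n0=(22.5 if ax=='y' else 45)*s
    off=np.arange(-rng,rng+.01,.1);E=[]
    for a in np.linspace(-L,L,31):
        w=[c+((a*u+(n0+e)*v) if ax=='y' else ((n0+e)*u+a*v)) for e in off]
        X=np.c_[np.array(w),np.full(len(off),z)]@R.T+t;q=X@K.T;q=q[:,:2]/q[:,2:]
        p=cv2.remap(I,q[:,0].astype(np.float32)[None],q[:,1].astype(np.float32)[None],cv2.INTER_LINEAR)[0]
        g=np.abs(np.gradient(p));k=g.argmax();sl=slice(max(k-8,0),k+9);E.append((a,(off[sl]*g[sl]).sum()/g[sl].sum()))
    E=np.array(E);m=np.abs(E[:,1]-np.median(E[:,1]))<1;f=np.polyfit(*E[m].T,1);return f[1],f[0],m.sum()
E
python3 - <<'E'
from edges import *
c=np.array([577.3,-63.5]);th=.8865
for a in [('V0',('y',-1),73),('V1',('y',1),73),('V0',('y',1),38),('V1',('y',-1),38),('V3',('x',1),73),('V3',('x',-1),73),('V3',('y',1),73),('V3',('y',-1),73),('V2',('x',-1),38),('V2',('x',-1),73,'V')]:
    ch=a[3] if len(a)>3 else 'S'
    print(a,np.round(edge(a[0],a[1],a[2],c,th,ch,rng=6),4))
E
```

```text
('V0', ('y', -1), 73) [7.546e-01 1.900e-03 3.100e+01]
('V1', ('y', 1), 73) [-8.729e-01  4.700e-03  3.100e+01]
('V0', ('y', 1), 38) [-1.7281e+00 -5.7000e-03  3.1000e+01]
('V1', ('y', -1), 38) [1.4248e+00 1.2300e-02 3.1000e+01]
('V3', ('x', 1), 73) [-3.935e-01  2.300e-03  3.100e+01]
('V3', ('x', -1), 73) [8.509e-01 1.300e-03 2.900e+01]
('V3', ('y', 1), 73) [-6.606e-01  6.800e-03  3.100e+01]
('V3', ('y', -1), 73) [5.389e-01 2.500e-03 3.100e+01]
('V2', ('x', -1), 38) [8.596e-01 8.000e-04 3.100e+01]
('V2', ('x', -1), 73, 'V') [-5.1338e+00  1.1900e-02  2.9000e+01]
```

Blank A is within about 0.1 mm laterally and 0.3 mm lengthwise of the template, with matching heading. Now blank 2.

```bash
python3 - <<'E'
from views import *
from edges import edge
c=np.array([422.,275.]);th=1.13
u=np.array([np.cos(th),np.sin(th)])
robot.movep([*(c-66.5*u),119],rv(th));robot.hold(.5)
r=rect('wood',19,c,'B');th=(r[2]-th+np.pi/2)%np.pi-np.pi/2+th;c=r[1];print(c,th,r[3])
views('B',c,th,119,[(0,0)])
E=[edge('B0',s,19,c,th,'S',6) for s in (('x',1),('x',-1),('y',1),('y',-1))]
for e in E: print(np.round(e,3))
E
```

```text
[419.34900093 274.99512482] 1.0873691391325437 (43.26411056518555, 88.78277587890625)
0 [ 0.13 -0.02  0.01] [327 160] 20.0
[-0.204 -0.    31.   ]
[-3.6e-02  1.0e-03  3.1e+01]
[-2.03e-01 -2.00e-03  3.10e+01]
[1.39e-01 1.00e-03 3.10e+01]
```

```bash
python3 - <<'E'
from place import *
c=np.array([419.35,275.0]);th=1.0874
grip(.8);robot.movep([*c,60],rv(th));robot.servo_line([*c,3],feed=80)
grip(0,25);robot.hold(.1);o=robot.observe();print(o['grip_width']*92,o['grip_force'],o['tcp_pos'],o['t'])
robot.servo_line([*c,180],feed=250)
robot.hold(.2);cv2.imwrite('pics/heldB.png',viewer.read_camera('wrist')[:,:,::-1])
print(np.round(robot.observe()['joints'],2))
from subprocess import run
print(run(['python3','e.py','pics/heldB.png'],capture_output=True,text=True).stdout[:420])
E
```

```text
44.71295016820405 25.000613629817963 [419.53582875 274.99035577   3.22771261] 22.4417
[-0.07  0.35 -0.69  1.96  0.28  0.93 -1.38]
214 278.76 378.52
222 279.27 373.42
230 279.52 373.39
238 279.72 373.07
246 280.07 372.57
254 280.34 372.21
col 290 202.79 [280, 280, 279, 272, 249, 209, 171, 154, 158, 175, 200, 225, 240, 246, 250, 250, 246, 239]
col 302 202.71 [281, 282, 278, 270, 248, 210, 175, 161, 167, 184, 206, 225, 236, 240, 240, 238, 236, 233]
col 314 202.73 [276, 274, 273, 266, 243, 206, 170, 156, 162, 181, 210, 240, 258, 261, 258, 254, 251,
```

```bash
python3 - <<'E'
from place import *
from views import views
from edges import edge
place(np.array([577.4,-64.05]),.8885,73)
c=np.array([577.3,-63.5]);th=.8865
views('W',c,th,192,[(0,110),(0,-110),(-90,0),(45,0)])
for a in [('W0',('y',-1),92),('W1',('y',1),92),('W0',('y',1),38),('W1',('y',-1),38),('W3',('x',1),92),('W3',('x',-1),92),('W3',('y',1),92),('W3',('y',-1),92),('W2',('x',-1),38)]:
    print(a,np.round(edge(a[0],a[1],a[2],c,th,'S',rng=5),4))
E
```

```text
down at 75.59999999999997 6.430784797185866 [577.45877165 -64.060865    76.12676239] 27.0167
0 [-0.23  1.37 -0.43] [204 161] 29.0
1 [ 0.55 -0.33 -0.2 ] [450 160] 30.2333
2 [0.13 1.08 0.2 ] [328  49] 31.2083
3 [-0.42 -1.28  0.1 ] [326 209] 32.1583
('W0', ('y', -1), 92) [ 6.576e-01 -1.200e-03  3.100e+01]
('W1', ('y', 1), 92) [-7.885e-01  4.300e-03  3.100e+01]
('W0', ('y', 1), 38) [-1.756e+00 -7.700e-03  3.100e+01]
('W1', ('y', -1), 38) [1.3717e+00 1.2100e-02 3.1000e+01]
('W3', ('x', 1), 92) [-7.299e-01  4.300e-03  3.100e+01]
('W3', ('x', -1), 92) [ 8.044e-01 -4.800e-03  3.100e+01]
('W3', ('y', 1), 92) [-7.52e-01  4.50e-03  3.10e+01]
('W3', ('y', -1), 92) [ 4.828e-01 -5.800e-03  3.100e+01]
('W2', ('x', -1), 38) [1.0303e+00 3.5000e-03 3.1000e+01]
```

View pics/Wm.png

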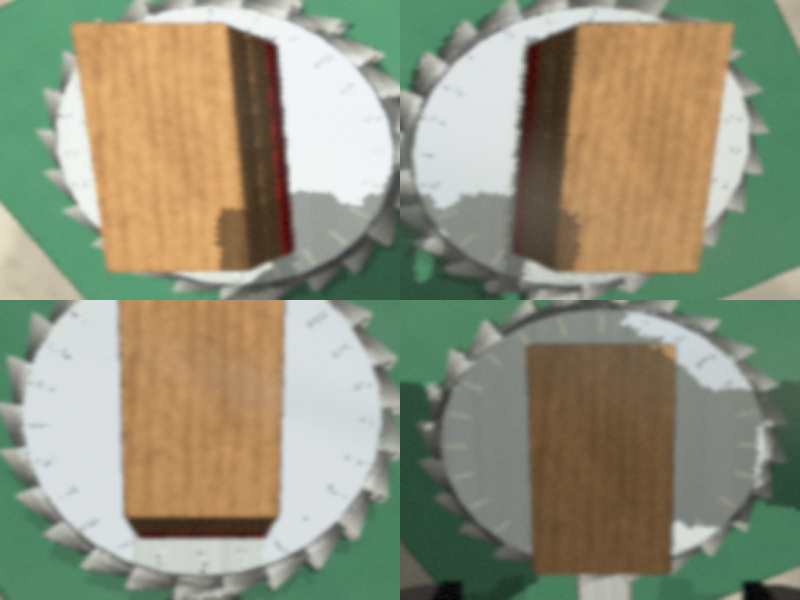

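The pile is square on all sides: offsets are at most 0.15 mm, and no ledges show in the four views. Next, the knob.

```bash
python3 - <<'E'
from h import *
P=np.array([577.9,-63.9]);a0=.886+np.pi
k=lambda a:P+150*np.array([np.cos(a),np.sin(a)])
for th in (1.2,1.2-np.pi):
    for a in (a0,a0+.4,a0+.85):
        q=kin.ik([*k(a),40],rv(th));print(round(th,2),k(a).round(1),None if q is None else np.round(q,2))
import json
i=viewer.camera_info('wrist')
grip(.8)
th=1.2
robot.movep([*k(a0),150],rv(th));robot.hold(.3)
u=np.array([np.cos(th),np.sin(th)])
d=viewer.read_camera('wrist');cv2.imwrite('pics/K.png',d[:,:,::-1])
i=viewer.camera_info('wrist');R=np.array(i['R']);t=np.array(i['t'])
for o in viewer.pinpoint('knob_center','wrist'): print(o['confidence'],R.T@(np.array(o['at'])-t))
X=np.array(i['camera_matrix'])@(R@np.array([*k(a0),84])+t);print('expected knob top px',X[:2]/X[2],robot.observe()['tcp_pos'],robot.observe()['t'])
E
```

```text
1.2 [ 483.  -180.1] [ 0.68  0.56 -0.48  2.02  0.42  0.65 -0.44]
1.2 [ 535.8 -207.9] [ 0.67  0.64 -0.47  1.88  0.42  0.72 -0.41]
1.2 [ 602.6 -211.9] [ 0.62  0.72 -0.47  1.72  0.43  0.81 -0.42]
-1.94 [ 483.  -180.1] [-0.52  0.82  1.11  2.1  -0.99  0.9  -2.33]
-1.94 [ 535.8 -207.9] [-0.46  0.9   1.11  1.95 -1.    0.98 -2.36]
-1.94 [ 602.6 -211.9] [-0.43  0.98  1.11  1.79 -1.02  1.07 -2.44]
0.67 [ 481.83929474 -182.36324804   56.92844806]
expected knob top px [326.90864388 253.98890877] [ 483.54567099 -179.41864328  150.16809769] 33.6417
```

View pics/K.png

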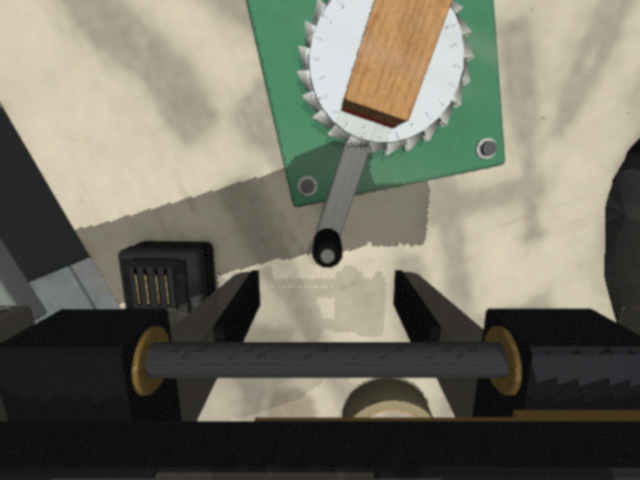

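The knob top sits at (327,255), as predicted, and the pile is intact. I'll grip it and lead it round in small steps while logging the push.

```bash
cat > lever.py <<'E'
from h import *
P=np.array([577.9,-63.9])
def ang(): p=np.array(robot.observe()['tcp_pos'])[:2]-P;return np.arctan2(p[1],p[0])%(2*np.pi),np.hypot(*p)
def turn(a,a_end,r,f0,step=.01,clicks=0,want=9):
    log=[];mx=0
    while a<a_end-1e-6:
        a=min(a+step,a_end);robot.servo_line([*(P+r*np.array([np.cos(a),np.sin(a)])),40],feed=30)
        o=robot.observe();f=np.array(o['contact_force'])-f0;tan=np.array([-np.sin(a),np.cos(a)]);aa=ang()[0]
        log.append((round(a,3),round(aa,3),round(-float(f[:2]@tan),1),round(float(f[:2]@[np.cos(a),np.sin(a)]),1)))
    for i in range(0,len(log),5): print(*log[i:i+5])
    print('t',robot.observe()['t'])
E
python3 - <<'E'
from lever import *
a0=.886+np.pi;k=P+150*np.array([np.cos(a0),np.sin(a0)])
robot.servo_line([*k,40],feed=120);robot.hold(.3)
f0=np.array(robot.observe()['contact_force']);np.save('f0.npy',f0)
grip(0,30);robot.hold(.1);o=robot.observe();print(o['grip_width']*92,o['grip_force'],o['tcp_pos'],ang(),a0,np.array(o['contact_force'])-f0,o['t'])
turn(a0,a0+.3,150,f0)
E
```

```text
23.19275182811302 30.00011170457583 [ 482.875548   -179.82513026   39.96457637] (np.float64(4.025747526963321), np.float64(149.89423706535268)) 4.027592653589793 [-1.54676681  0.86602183  0.0215561 ] 35.9167
(4.038, np.float64(4.036), 2.0, 0.3) (4.048, np.float64(4.047), 1.9, -0.3) (4.058, np.float64(4.058), 1.8, -0.3) (4.068, np.float64(4.068), 2.9, 0.3) (4.078, np.float64(4.078), 2.7, -0.3)
(4.088, np.float64(4.088), 3.2, -1.4) (4.098, np.float64(4.098), 2.8, -1.3) (4.108, np.float64(4.103), 5.6, -0.0) (4.118, np.float64(4.113), 3.9, -0.2) (4.128, np.float64(4.127), 4.1, -0.4)
(4.138, np.float64(4.137), 3.8, -0.4) (4.148, np.float64(4.147), 3.5, -1.2) (4.158, np.float64(4.157), 4.7, -1.1) (4.168, np.float64(4.167), 5.2, -1.5) (4.178, np.float64(4.176), 4.6, 0.1)
(4.188, np.float64(4.195), 0.8, -0.7) (4.198, np.float64(4.202), 0.4, -0.3) (4.208, np.float64(4.21), 1.7, -1.1) (4.218, np.float64(4.218), 1.8, -0.9) (4.228, np.float64(4.229), 1.8, -0.7)
(4.238, np.float64(4.239), 0.7, -0.9) (4.248, np.float64(4.248), 1.8, -1.4) (4.258, np.float64(4.259), 2.1, -0.1) (4.268, np.float64(4.269), 1.4, -0.2) (4.278, np.float64(4.278), 3.0, -0.4)
(4.288, np.float64(4.288), 2.6, -0.7) (4.298, np.float64(4.299), 1.9, -0.2) (4.308, np.float64(4.311), 2.2, -1.7) (4.318, np.float64(4.318), 2.2, -0.5) (4.328, np.float64(4.328), 2.7, -1.0)
t 43.4167
```

Click 1 came at about 4.185 rad, so the start angle was about 0.10, within the stated range. Clicks 2 and 3 should come at about 4.447 and 4.709.

```bash
python3 - <<'E'
from lever import *
turn(.886+np.pi+.3,4.768,150,np.load('f0.npy'),step=.0135)
robot.hold(.2);print(ang(),np.array(robot.observe()['contact_force'])-np.load('f0.npy'))
i=viewer.camera_info('wrist')
im=viewer.read_camera('wrist');cv2.imwrite('pics/end.png',im[:,:,::-1])
s=viewer.read_camera('scene');cv2.imwrite('pics/ends.png',cv2.resize(s[190:290,270:430],(800,500),interpolation=cv2.INTER_CUBIC)[:,:,::-1])
E
```

```text
(4.341, np.float64(4.343), 2.7, 0.2) (4.355, np.float64(4.356), 3.0, -1.2) (4.368, np.float64(4.369), 3.4, -0.5) (4.382, np.float64(4.376), 5.6, -0.0) (4.395, np.float64(4.393), 4.4, -1.1)
(4.409, np.float64(4.404), 5.5, 0.6) (4.422, np.float64(4.42), 6.1, 0.2) (4.436, np.float64(4.435), 5.2, -0.8) (4.449, np.float64(4.457), 0.4, -0.6) (4.463, np.float64(4.467), 0.7, -0.9)
(4.476, np.float64(4.478), 0.8, -1.3) (4.49, np.float64(4.491), 2.3, 0.7) (4.503, np.float64(4.505), 1.8, 0.6) (4.517, np.float64(4.518), 1.2, -0.3) (4.53, np.float64(4.532), 1.6, 0.6)
(4.544, np.float64(4.544), 1.9, -0.7) (4.557, np.float64(4.559), 1.8, 0.1) (4.571, np.float64(4.572), 1.9, -0.0) (4.584, np.float64(4.586), 1.9, 0.2) (4.598, np.float64(4.599), 2.6, 0.5)
(4.611, np.float64(4.612), 2.7, 1.8) (4.625, np.float64(4.625), 3.2, 1.2) (4.638, np.float64(4.638), 4.5, 0.7) (4.652, np.float64(4.651), 4.8, 0.0) (4.665, np.float64(4.666), 3.9, 1.0)
(4.679, np.float64(4.672), 6.8, 0.4) (4.692, np.float64(4.685), 7.1, -0.0) (4.706, np.float64(4.703), 4.9, 0.1) (4.719, np.float64(4.724), 2.6, 0.2) (4.733, np.float64(4.738), 0.6, 1.5)
(4.746, np.float64(4.749), 1.1, 1.1) (4.76, np.float64(4.761), 1.8, 1.4) (4.768, np.float64(4.767), 2.9, 0.7)
t 51.6667
(np.float64(4.767447279982131), np.float64(150.06693862453605)) [-2.50439887 -1.67267525  1.43835237]
```

View pics/end.png

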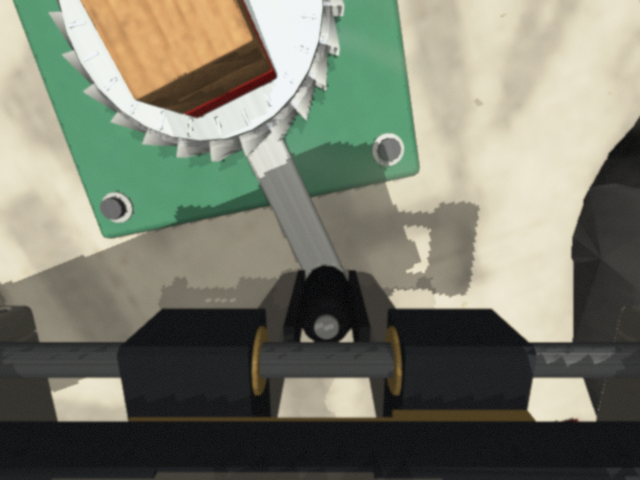

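Three clicks were felt, at about 4.185, 4.447 and 4.71 rad. The lever now stands 0.06 rad past the third. The picture shows the knob held at (326,325) and the pile still flush on the template at (200,60).

```bash
python3 -c "
from cell import robot
print(robot.job_done(), robot.observe()['t'])"
```

```text
the job is handed in; nothing more can be done
the job is handed in; nothing more can be done
```

The job is handed in: both wooden blanks are stacked flush on the red template, the table is turned three clicks counter-clockwise (about 0.06 rad past the third, well short of a fourth), and the gripper still holds the knob; the clock last read 51.7 s of the 72 s allowed.

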